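# Cover the hardware canisters before sanding

## Task

Sanding is about to start, so cover the three open steel canisters against the dust: carry each loose lid onto the canister it fits and leave it seated flat on the rim with its knob up. One of the four lids fits none of them; leave that one lying where it is, and leave the canisters standing where they are.

Things in the scene. Friction and masses are not known exactly. Their poses are not given: they have to be found in the camera images.
- canister_small: the small of three open round steel canisters with a few screws on the bottom, standing loose on the bench: outer diameter 42 mm, height 45 mm, wall 3 mm, open mouth 36 mm across at the top. Origin: centre of the underside; z up. It weighs 0.2 to 1.1 kg and can be pushed over the bench.
- canister_medium: the medium of three open round steel canisters with a few screws on the bottom, standing loose on the bench: outer diameter 60 mm, height 55 mm, wall 3 mm, open mouth 54 mm across at the top. Origin: centre of the underside; z up. It weighs 0.2 to 1.1 kg and can be pushed over the bench.
- canister_large: the large of three open round steel canisters with a few screws on the bottom, standing loose on the bench: outer diameter 96 mm, height 65 mm, wall 3 mm, open mouth 90 mm across at the top. Origin: centre of the underside; z up. It weighs 0.2 to 1.1 kg and can be pushed over the bench.
- lid_small: small loose lid: disc diameter 52 mm, plug diameter 22 mm; fits the small canister (disc on rim, plug inside with 7 mm play all round; origin then 40 mm above the canister's). Plywood disc 5 mm thick, a 5 mm thick plug under it, upright dark wooden knob 24 mm across on top; lies plug down. Origin: centre of the plug's underside, z up; disc z 5 to 10 mm, knob z 10 to 36 mm.
- lid_medium: medium loose lid: disc diameter 70 mm, plug diameter 40 mm; fits the medium canister (disc on rim, plug inside with 7 mm play all round; origin then 50 mm above the canister's). Plywood disc 5 mm thick, a 5 mm thick plug under it, upright dark wooden knob 24 mm across on top; lies plug down. Origin: centre of the plug's underside, z up; disc z 5 to 10 mm, knob z 10 to 36 mm.
- lid_large: large loose lid: disc diameter 106 mm, plug diameter 76 mm; fits the large canister (disc on rim, plug inside with 7 mm play all round; origin then 60 mm above the canister's). Plywood disc 5 mm thick, a 5 mm thick plug under it, upright dark wooden knob 24 mm across on top; lies plug down. Origin: centre of the plug's underside, z up; disc z 5 to 10 mm, knob z 10 to 36 mm.
- lid_odd: the odd lid, second largest of the four: disc diameter 88 mm, plug diameter 58 mm; it fits none of the canisters and stays where it is. Plywood disc 5 mm thick, a 5 mm thick plug under it, upright dark wooden knob 24 mm across on top; lies plug down. Origin: centre of the plug's underside, z up; disc z 5 to 10 mm, knob z 10 to 36 mm.
Mind the look-alikes: they are no part of the job. Leave any orange or purple look-alike of the canister_medium alone. Leave any purple look-alike of the lid_odd alone.

How it is judged:
By the outcome, as a careful person would: the job done as asked, in the order asked, and still so for the second after the job is handed in, with the robot touching nothing.
It also fails if it takes over 88 s, if anything falls off the work surface, if the arm or the gripper's body presses on something with over 40 N, if the wrist force passes 120 N, or if a joint passes its speed limit or range.

## Robot

A 6-joint arm with a two-finger parallel gripper is mounted at the origin on the work surface. World frame = base frame: x ahead of the robot, y to its left, z up, the work surface at z = 0. Lengths are in m, angles in rad, forces in N, time in s.
With the tool pointing down it reaches from about 0.4 to 0.925 m from the base axis. Payload 3.4 kg.
Tool frame: the origin (TCP) lies midway between the tips of the shut fingers; the grasp point (between the pads) lies 19 mm behind it; z points along the fingers, y is the line along which they close (so a half turn about z gives the same grasp; the last joint's range is limited). The gripper opens to 85 mm and grips with 20 to 120 N. Pads are 22 mm wide; open, the fingers measure 114 mm over their backs; the gripper's body (76 mm by 85 mm) begins 54 mm behind the grasp point. The pads swing forward as they close: fully open they stand 13 mm farther back than shut.
Start: joints at [1.194, 0.307, 1.506, -0, 1.328, -0.073], TCP at [0.171, 0.549, 0.231] pointing down, gripper open.
Joint ranges: [-3.12, 3.12], [-1.05, 2.28], [0.14, 2.33], [-1.42, 4.57], [0.1, 2.73], [-2.68, 2.68]. Speed limits (rad/s): [2.57, 2.57, 3.14, 3.14, 3.14, 3.14].

## Interface

Orientations are given as a 3x3 rotation matrix whose columns are the frame's x, y, z axes.
In Python, from bench import r gives the robot as it stands. The module is installed in compiled form; this text tells all that it offers.
- The arm moves only by the tool servo_tool, never from a script. Its argument "moves" is a list of rows, each a list of 6 numbers: the shift along the tool's x, y, z in cm, then the turn, a rotation vector about the tool's x, y, z in degrees. A call has 1 to 10 rows; each row shifts and turns the commanded pose from where the row before left it, along the tool's axes as they then stand; what a row does not reach is not made up. A row lasts 1/12 s, in which the tool goes at most 41.7 mm and 7.16 degrees, less where a joint would pass 70% of its speed; a pose out of reach is approached as far as the arm can. A call is refused whole if a number of a shift passes 4.17 or a number of a turn 7.16, either way. A call with a gripper value outside its range is refused whole. "grip" is the finger opening in cm, from 0 to 8.54, set as the call begins (left out, the last holds). The fingers move at their own pace and stop on an object; "newtons" is the grip in N (left out, the last holds). Time passes only in rows, so rows that do not move let the fingers close. It gives the time, the measured TCP pose, the force, the opening and the grip force at its end, in the units of the state.
- r.read_state(): the state, without advancing time (a new reading comes with each control period).
- r.read_camera(name): name is "scene" or "top" or "wrist"; returns a dict with "img" (480x640x3 uint8, red, green, blue), "range_z" (480x640 float32, m along the optical axis (not along the pixel's ray), 0 where there is no reading), "K" (3x3 intrinsics, pixels), "cam_to_world" (4x4, takes a point from camera to world coordinates). Camera axes: x right, y up, looking along -z (the intrinsics and any distortion apply to the point x, -y, -z); pixel columns grow to the right and rows downward; lengths in m; the calibration is good to about 2 mm. A picture is of the moment at which its call begins.
- r.sign_off(): hands the job in; it is judged then, once.
The state is a dict: "time_s": time; "joint_pos": joint angles; "joint_velocities": joint speeds; "joint_efforts": joint torques, N m; "position": TCP position; "tool_rot": TCP orientation; "contact_force": force on the tool from outside, world axes, zero at the start; "ft_torque": the same for the moment, N m; "grip_width": opening from 0.0 (shut) to 1.0 (fully open); "finger_force": force on a finger pad.
Only numpy, scipy, OpenCV 4.12 (cv2) and the standard library are available. Lean on these libraries where they do the work, as an engineer would, in place of code of your own. Each camera call takes 0.05 s, during which the arm holds its last target. There are 200 camera calls.

## Working session

There is one attempt and no reset: what is moved stays moved. The work goes in short steps, Python scripts to look and compute and a tool call to move; the robot and the scene stay as the last step left them, time stands still between calls to the robot, and variables do not carry over. Pictures are saved under pics/ and viewed, at most 14 in all, crops included, and the job is handed in when it is done.

Besides the shell and the picture viewer there is one more tool, called after "Call:" by a JSON object that holds its "op" and its "data", one argument or row to a line. servo_tool: Moves the arm, as the interface text tells. Its arguments: {"type":"object","properties":{"moves":{"type":"array","items":{"type":"array","items":{"type":"number"}}},"grip":{"type":"number"},"newtons":{"type":"number"}},"required":["moves"]}

```bash
mkdir -p pics; cat > h.py <<'E'
import numpy as np, cv2
from bench import r
def snap(n,f):
    c=r.read_camera(n); cv2.imwrite(f'pics/{f}.png',c['img'][:,:,::-1]); np.savez(f'pics/{f}.npz',**c); return c
def world(c,u,v,z=None):
    K=c['K'];T=c['cam_to_world']
    d=np.array([(u-K[0,2])/K[0,0],-(v-K[1,2])/K[1,1],-1.])
    if z is None: return T[:3,:3]@(d*c['range_z'][int(v),int(u)])+T[:3,3]
    w=T[:3,:3]@d; return T[:3,3]+w*(z-T[2,3])/w[2]
E
python3 - <<'E'
from h import *
snap('top','t0');snap('scene','s0');s=r.read_state();print(s)
E
```

```text
{'time_s': 0.1, 'joint_pos': array([ 1.19450446e+00,  3.07496450e-01,  1.50752417e+00, -9.76218203e-06,
        1.32841643e+00, -7.34870244e-02]), 'joint_velocities': array([-7.67768192e-04, -4.02821918e-05, -2.78697902e-03,  1.93458996e-03,
        3.29496055e-04,  1.36766551e-03]), 'joint_efforts': array([-8.31582802e-04, -4.58520806e+01, -2.52608603e+01, -2.24575838e-04,
        5.51189456e-03,  1.55681266e-05]), 'position': array([0.17125479, 0.54825384, 0.23048117]), 'tool_rot': array([[-9.54504504e-01,  2.98195748e-01, -6.68951757e-04],
       [ 2.98196472e-01,  9.54502965e-01, -1.71882622e-03],
       [ 1.25969765e-04, -1.84010642e-03, -9.99998299e-01]]), 'contact_force': array([-0.25944389,  0.08482006, -0.86302738]), 'ft_torque': array([-0.01232761, -0.03122471, -0.02511093]), 'finger_force': 0.0, 'grip_width': 0.9996206429406996}
```

View pics/t0.png

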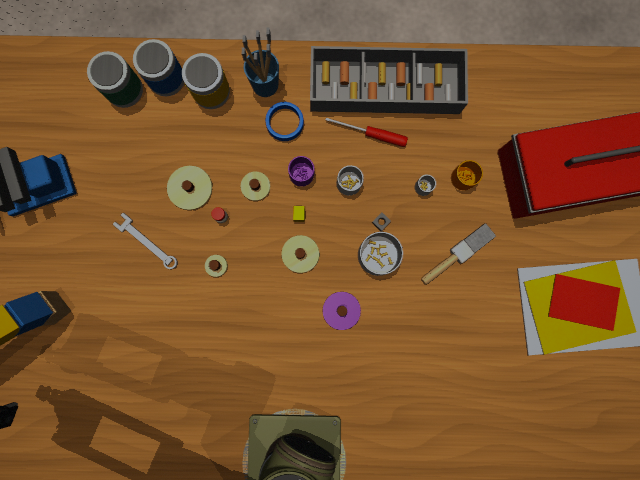

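View pics/s0.png

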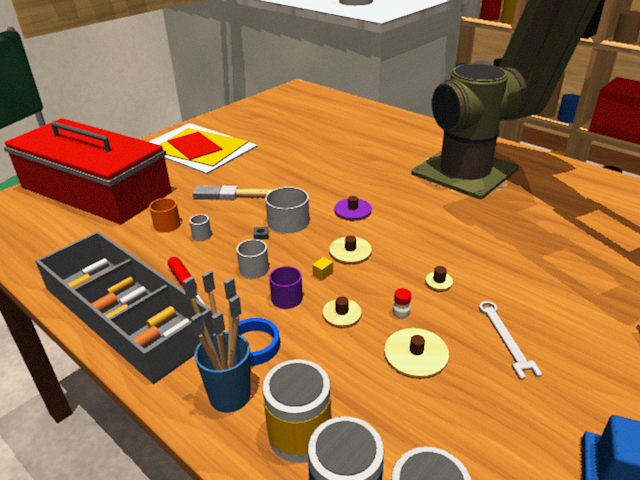

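The top view shows the lids: large at (189,187), medium (255,185), small (215,265) and odd (300,254). It also shows the canisters: medium (350,180), small (426,184) and large (381,254). The scene view agrees with this.

```bash
python3 - <<'E'
from h import *
from scipy.optimize import least_squares
for cam in ('t0','s0'):
    c=dict(np.load(f'pics/{cam}.npz')); K,T=c['K'],c['cam_to_world']
    print(cam,T[:3,3],K[0,0])
    v,u=np.mgrid[:480,:640]; d=c['range_z']
    P=np.stack([(u-K[0,2])/K[0,0]*d,-(v-K[1,2])/K[1,1]*d,-d],-1)@T[:3,:3].T+T[:3,3]
    if cam=='t0':
        cen={'lidL':(189,187,.036,.015),'lidM':(255,185,.036,.015),'lidS':(215,265,.036,.015),'odd':(300,254,.036,.015),'canM':(350,180,.055,.036),'canS':(426,184,.045,.027),'canL':(381,254,.065,.054)}
        g={k:world(c,*a[:2],a[2] if 'can' not in k else a[2])for k,a in cen.items()}
    for k,a in cen.items():
        m=(np.hypot(P[...,0]-g[k][0],P[...,1]-g[k][1])<a[3]+.008)&(abs(P[...,2]-a[2])<.006)&(d>0)
        q=P[m]
        # circle fit with known mean radius: rim points
        R={'canM':.0285,'canS':.0195,'canL':.0465}.get(k)
        if R: f=least_squares(lambda x:np.hypot(q[:,0]-x[0],q[:,1]-x[1])-R,g[k][:2],loss='soft_l1',f_scale=.002).x
        else: f=(q[:,:2].min(0)+q[:,:2].max(0))/2; 
        print(k,len(q),g[k].round(4),np.round(f,4),q.mean(0).round(4))
        if R is None:
            m=(np.hypot(P[...,0]-f[0],P[...,1]-f[1])<.065)&(abs(P[...,2]-.010)<.004); w=P[m]
            print('  disc',(w[:,:2].min(0)+w[:,:2].max(0))/2,np.ptp(w[:,:2],axis=0),w[:,2].mean())
E
```

```text
t0 [ 0.36326613 -0.03674352  1.23171015] 527.6719015873922
lidL 81 [0.6157 0.2536 0.036 ] [0.6204 0.2601] [0.6204 0.2598 0.0359]
  disc [0.62046436 0.25845151] [0.10424277 0.10868606] 0.00996861142749911
lidM 83 [0.6232 0.1018 0.036 ] [0.6269 0.1047] [0.627  0.1053 0.0358]
  disc [0.61567278 0.10618282] [0.09074474 0.1153913 ] 0.00999312808232286
lidS 86 [0.4369 0.1869 0.036 ] [0.438  0.1908] [0.438  0.1905 0.0359]
  disc [0.45272865 0.17565535] [0.07960166 0.08070807] 0.009947079375216931
odd 84 [ 0.4656 -0.0053  0.036 ] [ 0.4692 -0.0041] [ 0.4688 -0.0041  0.0356]
  disc [0.4752265  0.00172572] [0.09873993 0.10986175] 0.009912641186747645
canM 128 [ 0.6348 -0.1158  0.055 ] [ 0.6396 -0.1153] [ 0.6397 -0.1156  0.0547]
canS 89 [ 0.6311 -0.2905  0.045 ] [ 0.6333 -0.2914] [ 0.6334 -0.2916  0.0444]
canL 206 [ 0.4665 -0.1858  0.065 ] [ 0.4694 -0.1855] [ 0.4701 -0.1877  0.0648]
s0 [1.19130047 0.57259035 0.68507422] 546.0739243845339
lidL 156 [0.6157 0.2536 0.036 ] [0.6229 0.2594] [0.6245 0.2606 0.0358]
  disc [0.62206243 0.25947453] [0.10809264 0.10545303] 0.010619287940615564
lidM 124 [0.6232 0.1018 0.036 ] [0.6302 0.104 ] [0.6317 0.1059 0.0359]
  disc [0.62910787 0.10477268] [0.07084498 0.06970716] 0.010656161167504046
lidS 103 [0.4369 0.1869 0.036 ] [0.4399 0.1909] [0.4422 0.1912 0.0355]
  disc [0.4394099 0.1899809] [0.05513776 0.05145719] 0.010367052930711364
odd 88 [ 0.4656 -0.0053  0.036 ] [ 0.4708 -0.0045] [ 0.4731 -0.0032  0.0356]
  disc [ 0.47207836 -0.00572195] [0.09097966 0.09196399] 0.010676082160650734
canM 239 [ 0.6348 -0.1158  0.055 ] [ 0.6422 -0.1161] [ 0.6425 -0.1157  0.0536]
canS 143 [ 0.6311 -0.2905  0.045 ] [ 0.6359 -0.2924] [ 0.6367 -0.2912  0.0436]
canL 305 [ 0.4665 -0.1858  0.065 ] [ 0.472  -0.1865] [ 0.4726 -0.1852  0.0634]
```

```bash
cat > d.py <<'E'
import sys; from h import *
s=r.read_state(); p,R=s['position'],s['tool_rot']
print(s['time_s'],p.round(4),'F',s['contact_force'].round(1))
a=np.array(list(map(float,sys.argv[1:]))).reshape(-1,3)
for t in a:
    m=R.T@(t-p)*100; print(t,'tool cm',m.round(2),'len',np.linalg.norm(m).round(1)); p=t
E
python3 d.py .6213 .2595 .14  .6213 .2595 .013 .6213 .2595 .15 .4705 -.186 .15 .4705 -.186 .073 .4705 -.186 .15 .628 .105 .15 .641 -.1157 .15 .439 .19 .15 .6345 -.292 .15
```

```text
0.1 [0.1713 0.5483 0.2305] F [-0.3  0.1 -0.9]
[0.6213 0.2595 0.14  ] tool cm [-51.57 -14.12   9.07] len 54.2
[0.6213 0.2595 0.013 ] tool cm [-0.    0.02 12.7 ] len 12.7
[0.6213 0.2595 0.15  ] tool cm [  0.    -0.03 -13.7 ] len 13.7
[ 0.4705 -0.186   0.15  ] tool cm [  1.11 -47.02   0.09] len 47.0
[ 0.4705 -0.186   0.073 ] tool cm [-0.    0.01  7.7 ] len 7.7
[ 0.4705 -0.186   0.15  ] tool cm [ 0.   -0.01 -7.7 ] len 7.7
[0.628 0.105 0.15 ] tool cm [-6.36 32.47 -0.06] len 33.1
[ 0.641  -0.1157  0.15  ] tool cm [ -7.82 -20.68   0.04] len 22.1
[0.439 0.19  0.15 ] tool cm [28.4  23.16 -0.04] len 36.6
[ 0.6345 -0.292   0.15  ] tool cm [-33.03 -40.18   0.07] len 52.0
```

Call:
{"op": "servo_tool", "data": {
  "moves": [
    [-1.5,-0.4,0.3,0,0,0],
    [-3,-0.8,0.5,0,0,0],
    [-3.2,-0.9,0.6,0,0,0],
    [-3.2,-0.9,0.6,0,0,0],
    [-3.2,-0.9,0.6,0,0,0],
    [-3.2,-0.9,0.6,0,0,0],
    [-3.2,-0.9,0.6,0,0,0],
    [-3.2,-0.9,0.6,0,0,0],
    [-3.2,-0.9,0.6,0,0,0],
    [-3.2,-0.9,0.6,0,0,0]
  ],
  "grip": 5,
  "newtons": 40
}}

```text
time_s: 0.93
position: [0.4347, 0.3776, 0.1746]
tool_rot: [[-0.954, 0.298, -0.001], [0.298, 0.954, -0.0], [0.001, -0.001, -1.0]]
contact_force: [0.2, -0.0, 0.1]
grip_width: 0.585
finger_force: 0.0
```

Call:
{"op": "servo_tool", "data": {
  "moves": [
    [-3.2,-0.9,0.6,0,0,0],
    [-3.2,-0.9,0.6,0,0,0],
    [-3.2,-0.9,0.6,0,0,0],
    [-3.2,-0.9,0.6,0,0,0],
    [-3.2,-0.9,0.6,0,0,0],
    [-3,-0.8,0.4,0,0,0],
    [-1.5,-0.4,0.2,0,0,0],
    [0,0,0,0,0,0],
    [0,0,0,0,0,0]
  ]
}}

```text
time_s: 1.68
position: [0.6121, 0.2629, 0.1385]
tool_rot: [[-0.954, 0.3, -0.002], [0.3, 0.954, 0.0], [0.002, -0.001, -1.0]]
contact_force: [-1.0, 0.6, 0.3]
grip_width: 0.588
finger_force: 0.0
```

```bash
python3 - <<'E'
from h import *
c=snap('wrist','w1')
E
python3 d.py .6213 .2595 .14  .6213 .2595 .013
```

```text
1.7333 [0.6113 0.2636 0.1388] F [-0.  -0.7  0.6]
[0.6213 0.2595 0.14  ] tool cm [-1.08 -0.09 -0.12] len 1.1
[0.6213 0.2595 0.013 ] tool cm [-3.00e-02  1.00e-02  1.27e+01] len 12.7
```

View pics/w1.png

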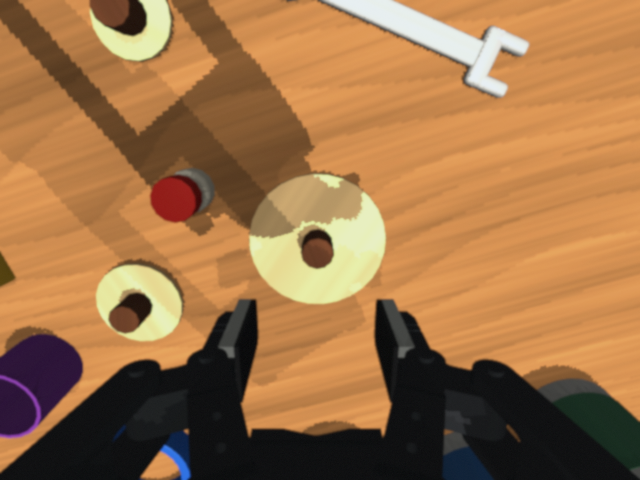

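The wrist view shows the large lid's disc centred at (317,238), with its knob top at (317,250). The medium and small knobs are at (125,318) and (110,8).

```bash
cat >> h.py <<'E'
def knob(c,g,z0=.036,rad=.025):
    K,T,d=c['K'],c['cam_to_world'],c['range_z']; v,u=np.mgrid[:480,:640]
    P=np.stack([(u-K[0,2])/K[0,0]*d,-(v-K[1,2])/K[1,1]*d,-d],-1)@T[:3,:3].T+T[:3,3]
    q=P[(np.hypot(P[...,0]-g[0],P[...,1]-g[1])<rad)&(abs(P[...,2]-z0)<.004)&(d>0)]
    return len(q),q.mean(0).round(4),((q.min(0)+q.max(0))/2).round(4),np.ptp(q,axis=0).round(4)
E
python3 - <<'E'
from h import *
c=dict(np.load('pics/w1.npz'))
print(world(c,317,250,.036),world(c,317,238,.01),world(c,125,318,.036))
for g in((.6213,.2595),(.628,.105)): print(knob(c,g))
E
```

```text
[0.61942018 0.26082126 0.036     ] [0.61872637 0.26109183 0.01      ] [0.62790353 0.10627503 0.036     ]
(851, array([0.6204, 0.2603, 0.037 ]), array([0.6212, 0.2601, 0.0355]), array([0.0233, 0.0233, 0.007 ]))
(784, array([0.6273, 0.1065, 0.0368]), array([0.6283, 0.105 , 0.0355]), array([0.0236, 0.024 , 0.007 ]))
```

Call:
{"op": "servo_tool", "data": {
  "moves": [
    [-0.5,0,1.5,0,0,0],
    [-0.5,0,2,0,0,0],
    [0,0,2,0,0,0],
    [0,0,2,0,0,0],
    [0,0,2,0,0,0],
    [0,0,1.2,0,0,0],
    [0,0,0,0,0,0]
  ]
}}

```text
time_s: 2.32
position: [0.6183, 0.2608, 0.0296]
tool_rot: [[-0.955, 0.297, -0.006], [0.297, 0.955, -0.002], [0.005, -0.003, -1.0]]
contact_force: [-1.1, -1.0, -0.5]
grip_width: 0.584
finger_force: 0.0
```

```bash
python3 d.py .6205 .26 .013
```

```text
2.3167 [0.6183 0.2608 0.0296] F [-1.1 -1.  -0.5]
[0.6205 0.26   0.013 ] tool cm [-0.24 -0.01  1.66] len 1.7
```

Call:
{"op": "servo_tool", "data": {
  "moves": [
    [-0.2,0,0.8,0,0,0],
    [0,0,0.5,0,0,0],
    [0,0,0.3,0,0,0],
    [0,0,0,0,0,0]
  ]
}}

```text
time_s: 2.65
position: [0.6239, 0.2599, 0.0164]
tool_rot: [[-0.955, 0.298, 0.0], [0.298, 0.955, 0.0], [-0.0, 0.0, -1.0]]
contact_force: [-0.7, -0.6, -0.3]
grip_width: 0.584
finger_force: 0.0
```

Call:
{"op": "servo_tool", "data": {
  "moves": [
    [0,0,0,0,0,0],
    [0,0,0,0,0,0],
    [0,0,0,0,0,0],
    [0,0,0,0,0,0],
    [0,0,0,0,0,0],
    [0,0,0,0,0,0]
  ],
  "grip": 1.5,
  "newtons": 40
}}

```text
time_s: 3.15
position: [0.6245, 0.2599, 0.0171]
tool_rot: [[-0.954, 0.298, 0.001], [0.298, 0.954, 0.0], [-0.001, 0.001, -1.0]]
contact_force: [-0.2, -0.4, 5.1]
grip_width: 0.268
finger_force: 39.5
```

Call:
{"op": "servo_tool", "data": {
  "moves": [
    [0,0,-0.8,0,0,0],
    [0,0,-1.5,0,0,0],
    [0,0,-2,0,0,0],
    [0,0,-2.3,0,0,0],
    [0,0,-2.3,0,0,0],
    [0,0,-2,0,0,0],
    [0,0,-1.5,0,0,0],
    [0,0,-0.8,0,0,0]
  ]
}}

```text
time_s: 3.82
position: [0.6246, 0.26, 0.1508]
tool_rot: [[-0.955, 0.298, 0.003], [0.298, 0.955, 0.001], [-0.002, 0.002, -1.0]]
contact_force: [0.2, 0.5, -0.5]
grip_width: 0.26
finger_force: 39.3
```

Call:
{"op": "servo_tool", "data": {
  "moves": [
    [0,-1,0,0,0,0],
    [0,-2,0,0,0,0],
    [0.1,-3,0,0,0,0],
    [0.1,-3.5,0,0,0,0],
    [0.1,-3.5,0,0,0,0],
    [0.1,-3.5,0,0,0,0],
    [0.1,-3.5,0,0,0,0],
    [0.1,-3.5,0,0,0,0],
    [0.1,-3.5,0,0,0,0],
    [0.1,-3.5,0,0,0,0]
  ]
}}

```text
time_s: 4.65
position: [0.5226, -0.0307, 0.1469]
tool_rot: [[-0.955, 0.298, -0.003], [0.298, 0.955, 0.0], [0.003, -0.001, -1.0]]
contact_force: [0.2, -0.8, -0.6]
grip_width: 0.262
finger_force: 39.3
```

Call:
{"op": "servo_tool", "data": {
  "moves": [
    [0.1,-3.5,0,0,0,0],
    [0.1,-3.5,0,0,0,0],
    [0.1,-3,0,0,0,0],
    [0.1,-2.5,0,0,0,0],
    [0,-2,0,0,0,0],
    [0,-1.2,0,0,0,0],
    [0,0,0,0,0,0],
    [0,0,0,0,0,0]
  ]
}}

```text
time_s: 5.32
position: [0.4738, -0.1775, 0.1476]
tool_rot: [[-0.954, 0.3, -0.001], [0.3, 0.954, 0.001], [0.002, 0.001, -1.0]]
contact_force: [0.2, 0.4, -0.3]
grip_width: 0.262
finger_force: 39.3
```

```bash
python3 - <<'E'
from h import *
c=snap('top','t1');snap('wrist','w2')
b=dict(np.load('pics/w2.npz'))
im=np.hstack([cv2.resize(c['img'][150:330,300:480],(400,400)),cv2.resize(b['img'],(400,300))[list(range(300))+[0]*100]])
cv2.imwrite('pics/m2.png',im[:,:,::-1])
print(knob(b,(.4705,-.186),.065,.06))
E
python3 d.py .4745 -.186 .15 .4745 -.186 .078
```

```text
(525, array([ 0.4269, -0.184 ,  0.0658]), array([ 0.4288, -0.1857,  0.0646]), array([0.0129, 0.0631, 0.0069]))
5.4167 [ 0.4744 -0.1766  0.1478] F [-0.6  0.1 -0.7]
[ 0.4745 -0.186   0.15  ] tool cm [-0.29 -0.89 -0.22] len 1.0
[ 0.4745 -0.186   0.078 ] tool cm [-0.01 -0.01  7.2 ] len 7.2
```

View pics/m2.png

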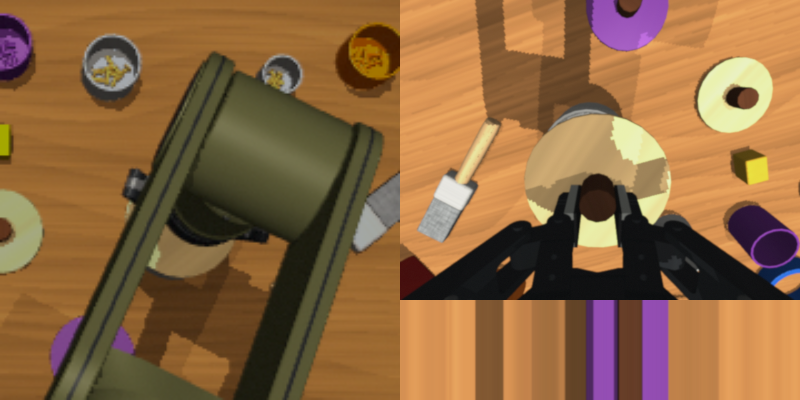

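The lid is held level. In the wrist view its disc is centred at about (598,178) in the mosaic, with the large canister's rim showing behind it.

```bash
cat >> h.py <<'E'
from scipy.optimize import least_squares
def pts(c):
    K,T,d=c['K'],c['cam_to_world'],c['range_z']; v,u=np.mgrid[:480,:640]
    return np.stack([(u-K[0,2])/K[0,0]*d,-(v-K[1,2])/K[1,1]*d,-d],-1)@T[:3,:3].T+T[:3,3]
def disc(c,tcp,R,zt):
    P=pts(c); m=(np.hypot(P[...,0]-tcp[0],P[...,1]-tcp[1])<R+.015)&(abs(P[...,2]-zt)<.007)
    m=m.astype(np.uint8); n,l,st,_=cv2.connectedComponentsWithStats(m)
    m=l==1+st[1:,4].argmax(); q=P[m]; h=q[cv2.convexHull(q[:,:2].astype(np.float32),returnPoints=False)[:,0]]
    f=least_squares(lambda x:np.hypot(h[:,0]-x[0],h[:,1]-x[1])-R,tcp[:2],loss='soft_l1',f_scale=.001)
    A=np.c_[q[:,:2],np.ones(len(q))]
    return f.x.round(4),q[:,2].mean().round(4),'tilt',np.linalg.lstsq(A,q[:,2],rcond=None)[0][:2].round(3),'res',np.abs(f.fun).mean().round(4)
def rim(c,g,R,z):
    P=pts(c); q=P[(abs(P[...,2]-z)<.004)&(abs(np.hypot(P[...,0]-g[0],P[...,1]-g[1])-R)<.010)]
    f=least_squares(lambda x:np.hypot(q[:,0]-x[0],q[:,1]-x[1])-R,g,loss='soft_l1',f_scale=.001)
    return len(q),f.x.round(4)
E
python3 - <<'E'
from h import *
b=dict(np.load('pics/w2.npz'))
print(disc(b,(.4744,-.1766),.053,.141),rim(b,(.4705,-.186),.0465,.065))
w=dict(np.load('pics/w1.npz')); print(disc(w,(.6205,.26),.053,.01))
E
```

```text
(array([ 0.4714, -0.1769]), np.float64(0.1419), 'tilt', array([-0., -0.]), 'res', np.float64(0.0002)) (525, array([ 0.4702, -0.1865]))
(array([0.6215, 0.2599]), np.float64(0.0113), 'tilt', array([ 0.001, -0.001]), 'res', np.float64(0.0003))
```

Call:
{"op": "servo_tool", "data": {
  "moves": [
    [-0.1,-0.5,0,0,0,0],
    [-0.1,-0.4,0.5,0,0,0],
    [0,0,1.2,0,0,0],
    [0,0,1.5,0,0,0],
    [0,0,1.2,0,0,0],
    [0,0,0.8,0,0,0],
    [0,0,0.5,0,0,0],
    [0,0,0,0,0,0],
    [0,0,0,0,0,0]
  ]
}}

```text
time_s: 6.17
position: [0.4741, -0.1868, 0.0912]
tool_rot: [[-0.955, 0.298, -0.0], [0.298, 0.955, 0.0], [0.0, -0.0, -1.0]]
contact_force: [0.2, -0.7, -0.6]
grip_width: 0.26
finger_force: 39.3
```

```bash
python3 - <<'E'
from h import *
b=r.read_camera('wrist');p=r.read_state()['position']
print(disc(b,p,.053,p[2]-.007),rim(b,(.4705,-.186),.0465,.065))
E
python3 d.py .4735 -.186 .0775
```

```text
(array([ 0.4713, -0.1866]), np.float64(0.0854), 'tilt', array([ 0.001, -0.002]), 'res', np.float64(0.0002)) (0, array([ 0.4705, -0.186 ]))
6.2167 [ 0.4743 -0.1869  0.0916] F [-0.2  0.9 -0.4]
[ 0.4735 -0.186   0.0775] tool cm [0.11 0.06 1.41] len 1.4
```

Aligned within about 1 mm, so I'll lower it onto the rim.

Call:
{"op": "servo_tool", "data": {
  "moves": [
    [0.1,0,0.5,0,0,0],
    [0,0,0.4,0,0,0],
    [0,0,0.3,0,0,0],
    [0,0,0.15,0,0,0],
    [0,0,0,0,0,0],
    [0,0,0,0,0,0]
  ]
}}

```text
time_s: 6.72
position: [0.4729, -0.1865, 0.0777]
tool_rot: [[-0.954, 0.298, -0.0], [0.298, 0.954, 0.0], [0.0, 0.0, -1.0]]
contact_force: [1.1, 0.3, -0.9]
grip_width: 0.26
finger_force: 39.3
```

Call:
{"op": "servo_tool", "data": {
  "moves": [
    [0,0,0.1,0,0,0],
    [0,0,0,0,0,0],
    [0,0,0,0,0,0]
  ]
}}

```text
time_s: 6.97
position: [0.4731, -0.1867, 0.0771]
tool_rot: [[-0.955, 0.298, 0.001], [0.298, 0.955, -0.0], [-0.001, -0.0, -1.0]]
contact_force: [0.3, 0.0, 1.6]
grip_width: 0.263
finger_force: 39.6
```

Call:
{"op": "servo_tool", "data": {
  "moves": [
    [0,0,0.05,0,0,0],
    [0,0,0,0,0,0],
    [0,0,0,0,0,0],
    [0,0,0,0,0,0],
    [0,0,-0.5,0,0,0],
    [0,0,-1.5,0,0,0],
    [0,0,-2.2,0,0,0],
    [0,0,-2,0,0,0],
    [0,0,-1,0,0,0]
  ],
  "grip": 5
}}

```text
time_s: 7.72
position: [0.4742, -0.1871, 0.1508]
tool_rot: [[-0.955, 0.298, 0.003], [0.298, 0.955, -0.002], [-0.004, -0.001, -1.0]]
contact_force: [1.6, -0.3, -0.4]
grip_width: 0.591
finger_force: 0.0
```

Call:
{"op": "servo_tool", "data": {
  "moves": [
    [-0.2,1.2,0,0,0,0],
    [-0.5,2.5,0,0,0,0],
    [-0.7,3.5,0,0,0,0],
    [-0.7,3.5,0,0,0,0],
    [-0.7,3.5,0,0,0,0],
    [-0.7,3.5,0,0,0,0],
    [-0.7,3.5,0,0,0,0],
    [-0.7,3.5,0,0,0,0],
    [-0.7,3.5,0,0,0,0],
    [-0.7,3,0,0,0,0]
  ]
}}

```text
time_s: 8.55
position: [0.626, 0.096, 0.1468]
tool_rot: [[-0.955, 0.297, -0.002], [0.297, 0.955, 0.001], [0.002, 0.0, -1.0]]
contact_force: [-0.5, -0.7, -0.5]
grip_width: 0.583
finger_force: 0.0
```

Call:
{"op": "servo_tool", "data": {
  "moves": [
    [0,0.7,0,0,0,0],
    [0,0,0,0,0,0],
    [0,0,0,0,0,0]
  ]
}}

```text
time_s: 8.8
position: [0.6269, 0.0997, 0.1469]
tool_rot: [[-0.955, 0.297, -0.003], [0.297, 0.955, -0.001], [0.003, -0.002, -1.0]]
contact_force: [0.7, -1.0, 0.2]
grip_width: 0.585
finger_force: 0.0
```

```bash
python3 - <<'E'
from h import *
b=r.read_camera('wrist')
print(disc(b,(.628,.105),.035,.01),knob(b,(.628,.105)))
t=snap('top','t2');cv2.imwrite('pics/m3.png',cv2.resize(t['img'][130:310,240:460,::-1],(660,540)))
print(disc(t,(.4705,-.186),.053,.07))
E
python3 d.py .628 .105 .015
```

```text
(array([0.6283, 0.1046]), np.float64(0.0112), 'tilt', array([ 0.001, -0.002]), 'res', np.float64(0.0003)) (820, array([0.6274, 0.1048, 0.037 ]), array([0.6282, 0.1046, 0.0356]), array([0.023 , 0.0233, 0.0069]))
(array([ 0.47  , -0.1861]), np.float64(0.07), 'tilt', array([ 0.002, -0.002]), 'res', np.float64(0.0005))
8.9 [0.6268 0.0983 0.1475] F [-0.8  0.6  0.2]
[0.628 0.105 0.015] tool cm [ 0.06  0.7  13.25] len 13.3
```

View pics/m3.png

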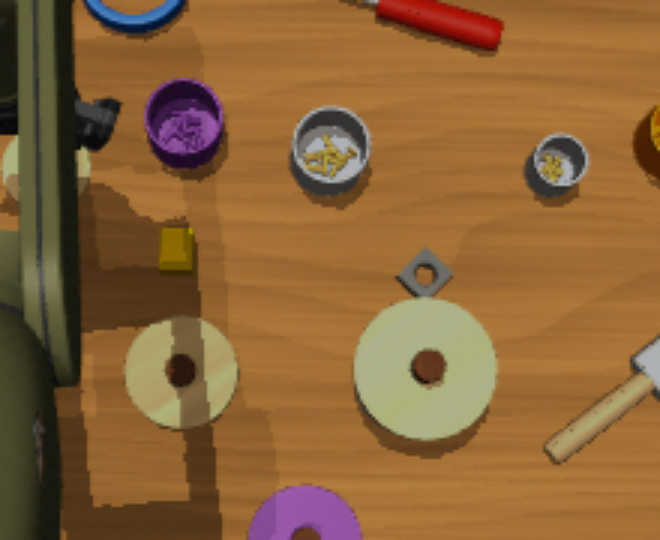

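The large lid sits flat on its canister, with the knob at (430,367) in the crop. Next is the medium lid.

Call:
{"op": "servo_tool", "data": {
  "moves": [
    [0,0.4,1,0,0,0],
    [0,0.2,2,0,0,0],
    [0,0,2.5,0,0,0],
    [0,0,2.5,0,0,0],
    [0,0,2,0,0,0],
    [0,0,1.5,0,0,0],
    [0,0,0.5,0,0,0],
    [0,0,0,0,0,0],
    [0,0,0,0,0,0]
  ]
}}

```text
time_s: 9.65
position: [0.63, 0.1043, 0.0284]
tool_rot: [[-0.954, 0.299, -0.0], [0.299, 0.954, -0.0], [0.0, -0.0, -1.0]]
contact_force: [-0.0, -0.3, 0.5]
grip_width: 0.584
finger_force: 0.0
```

```bash
python3 d.py .628 .105 .016
```

```text
9.65 [0.63   0.1043 0.0284] F [-0.  -0.3  0.5]
[0.628 0.105 0.016] tool cm [0.21 0.01 1.24] len 1.3
```

Call:
{"op": "servo_tool", "data": {
  "moves": [
    [0.2,0,0.6,0,0,0],
    [0,0,0.4,0,0,0],
    [0,0,0.15,0,0,0],
    [0,0,0,0,0,0],
    [0,0,0,0,0,0]
  ]
}}

```text
time_s: 10.07
position: [0.6282, 0.1056, 0.0171]
tool_rot: [[-0.955, 0.298, 0.0], [0.298, 0.955, 0.0], [-0.0, 0.0, -1.0]]
contact_force: [0.3, 0.0, -1.0]
grip_width: 0.583
finger_force: 0.0
```

Call:
{"op": "servo_tool", "data": {
  "moves": [
    [0,0,0,0,0,0],
    [0,0,0,0,0,0],
    [0,0,0,0,0,0],
    [0,0,0,0,0,0],
    [0,0,0,0,0,0],
    [0,0,0,0,0,0]
  ],
  "grip": 1.5
}}

```text
time_s: 10.57
position: [0.6286, 0.1056, 0.0173]
tool_rot: [[-0.955, 0.298, 0.001], [0.298, 0.955, 0.0], [-0.001, 0.0, -1.0]]
contact_force: [0.1, -0.4, 3.8]
grip_width: 0.264
finger_force: 39.3
```

Call:
{"op": "servo_tool", "data": {
  "moves": [
    [0,0,-0.8,0,0,0],
    [0,0,-1.5,0,0,0],
    [0,0,-2,0,0,0],
    [0,0,-2.3,0,0,0],
    [0,0,-2.3,0,0,0],
    [0,0,-2,0,0,0],
    [0,0,-1.5,0,0,0],
    [0,0,-0.8,0,0,0]
  ]
}}

```text
time_s: 11.23
position: [0.629, 0.1056, 0.1514]
tool_rot: [[-0.955, 0.298, 0.003], [0.298, 0.955, 0.0], [-0.003, 0.001, -1.0]]
contact_force: [-0.3, -1.1, -1.1]
grip_width: 0.261
finger_force: 39.2
```

Call:
{"op": "servo_tool", "data": {
  "moves": [
    [-0.4,-1,0,0,0,0],
    [-0.8,-2,0,0,0,0],
    [-1.1,-2.8,0,0,0,0],
    [-1.1,-3,0,0,0,0],
    [-1.1,-3,0,0,0,0],
    [-1.1,-3,0,0,0,0],
    [-1,-2.5,0,0,0,0],
    [-0.8,-2,0,0,0,0],
    [-0.4,-1,0,0,0,0],
    [0,0,0,0,0,0]
  ]
}}

```text
time_s: 12.07
position: [0.6412, -0.1145, 0.1474]
tool_rot: [[-0.954, 0.301, -0.002], [0.301, 0.954, -0.0], [0.002, -0.001, -1.0]]
contact_force: [0.9, -0.6, -0.9]
grip_width: 0.263
finger_force: 39.2
```

```bash
python3 - <<'E'
from h import *
r.read_camera('wrist');b=snap('wrist','w4');p=r.read_state()['position']
print(disc(b,p,.035,p[2]-.006),rim(b,(.641,-.1157),.0285,.055))
E
python3 d.py .641 -.1157 .07
```

```text
(array([ 0.6413, -0.1132]), np.float64(0.1417), 'tilt', array([ 0.016, -0.004]), 'res', np.float64(0.0002)) (642, array([ 0.6406, -0.1163]))
12.1667 [ 0.6412 -0.1112  0.1478] F [ 0.6 -0.3 -1.5]
[ 0.641  -0.1157  0.07  ] tool cm [-0.14 -0.44  7.78] len 7.8
```

Call:
{"op": "servo_tool", "data": {
  "moves": [
    [-0.1,-0.3,0.5,0,0,0],
    [0,0,1.2,0,0,0],
    [0,0,1.5,0,0,0],
    [0,0,1.5,0,0,0],
    [0,0,1,0,0,0],
    [0,0,0.7,0,0,0],
    [0,0,0.2,0,0,0],
    [0,0,0,0,0,0],
    [0,0,0,0,0,0]
  ]
}}

```text
time_s: 12.92
position: [0.6425, -0.1145, 0.0831]
tool_rot: [[-0.955, 0.298, 0.001], [0.298, 0.955, -0.0], [-0.001, 0.0, -1.0]]
contact_force: [1.1, -0.5, -0.6]
grip_width: 0.262
finger_force: 39.2
```

```bash
python3 - <<'E'
from h import *
b=r.read_camera('wrist');p=r.read_state()['position']
print(disc(b,p,.035,p[2]-.006),rim(b,(.641,-.1157),.0285,.055))
E
python3 d.py .641 -.116 .0675
```

```text
(array([ 0.6425, -0.1152]), np.float64(0.0772), 'tilt', array([ 0.018, -0.006]), 'res', np.float64(0.0003)) (357, array([ 0.6398, -0.1161]))
12.9667 [ 0.6427 -0.1147  0.0835] F [ 0.1 -0.8 -1. ]
[ 0.641  -0.116   0.0675] tool cm [ 0.13 -0.18  1.6 ] len 1.6
```

Call:
{"op": "servo_tool", "data": {
  "moves": [
    [0.15,-0.15,0.5,0,0,0],
    [0,0,0.5,0,0,0],
    [0,0,0.35,0,0,0],
    [0,0,0.15,0,0,0],
    [0,0,0,0,0,0],
    [0,0,0,0,0,0]
  ]
}}

```text
time_s: 13.47
position: [0.6402, -0.1157, 0.0677]
tool_rot: [[-0.954, 0.298, -0.0], [0.298, 0.954, 0.0], [0.0, 0.0, -1.0]]
contact_force: [0.8, -0.4, 0.4]
grip_width: 0.267
finger_force: 39.3
```

Call:
{"op": "servo_tool", "data": {
  "moves": [
    [0,0,0.1,0,0,0],
    [0,0,0,0,0,0],
    [0,0,0,0,0,0]
  ]
}}

```text
time_s: 13.72
position: [0.6404, -0.1157, 0.0673]
tool_rot: [[-0.955, 0.298, 0.001], [0.298, 0.955, -0.0], [-0.001, 0.0, -1.0]]
contact_force: [-0.5, -0.1, 2.9]
grip_width: 0.26
finger_force: 39.5
```

Call:
{"op": "servo_tool", "data": {
  "moves": [
    [0,0,0,0,0,0],
    [0,0,0,0,0,0],
    [0,0,0,0,0,0],
    [0,0,0,0,0,0],
    [0,0,-0.5,0,0,0],
    [0,0,-1.5,0,0,0],
    [0,0,-2.5,0,0,0],
    [0,0,-2.5,0,0,0],
    [0,0,-1.2,0,0,0]
  ],
  "grip": 5
}}

```text
time_s: 14.47
position: [0.6419, -0.116, 0.1522]
tool_rot: [[-0.954, 0.298, 0.005], [0.298, 0.955, -0.001], [-0.005, 0.0, -1.0]]
contact_force: [1.2, -0.6, -0.3]
grip_width: 0.583
finger_force: 0.0
```

Call:
{"op": "servo_tool", "data": {
  "moves": [
    [1,0.8,0,0,0,0],
    [2,1.6,0,0,0,0],
    [2.6,2.1,0,0,0,0],
    [2.6,2.1,0,0,0,0],
    [2.6,2.1,0,0,0,0],
    [2.6,2.1,0,0,0,0],
    [2.6,2.1,0,0,0,0],
    [2.6,2.1,0,0,0,0],
    [2.6,2.1,0,0,0,0],
    [2.6,2.1,0,0,0,0]
  ]
}}

```text
time_s: 15.3
position: [0.467, 0.1399, 0.1475]
tool_rot: [[-0.954, 0.298, -0.003], [0.298, 0.954, -0.0], [0.003, -0.001, -1.0]]
contact_force: [0.1, -0.0, -0.3]
grip_width: 0.587
finger_force: 0.0
```

Call:
{"op": "servo_tool", "data": {
  "moves": [
    [2.2,1.8,0,0,0,0],
    [1.6,1.4,0,0,0,0],
    [0.8,0.7,0,0,0,0],
    [0,0,0,0,0,0],
    [0,0,0,0,0,0]
  ]
}}

```text
time_s: 15.72
position: [0.4374, 0.1895, 0.1483]
tool_rot: [[-0.955, 0.296, -0.001], [0.296, 0.955, -0.001], [0.0, -0.001, -1.0]]
contact_force: [-0.3, -0.5, 0.7]
grip_width: 0.584
finger_force: 0.0
```

```bash
python3 - <<'E'
from h import *
b=r.read_camera('wrist')
print(disc(b,(.439,.19),.026,.01),knob(b,(.439,.19)))
t=snap('top','t3');cv2.imwrite('pics/m4.png',cv2.resize(t['img'][130:310,190:450,::-1],(780,540)))
print(disc(t,(.641,-.116),.035,.06))
E
python3 d.py .439 .19 .017
```

```text
(array([0.4384, 0.1904]), np.float64(0.0113), 'tilt', array([0.002, 0.001]), 'res', np.float64(0.0004)) (808, array([0.4375, 0.1908, 0.037 ]), array([0.4382, 0.1907, 0.0357]), array([0.023 , 0.0231, 0.0069]))
(array([ 0.6401, -0.116 ]), np.float64(0.0601), 'tilt', array([0.005, 0.003]), 'res', np.float64(0.0005))
15.8167 [0.4385 0.1888 0.1486] F [ 0.1 -0.3  0.3]
[0.439 0.19  0.017] tool cm [-1.000e-02  1.400e-01  1.316e+01] len 13.2
```

View pics/m4.png

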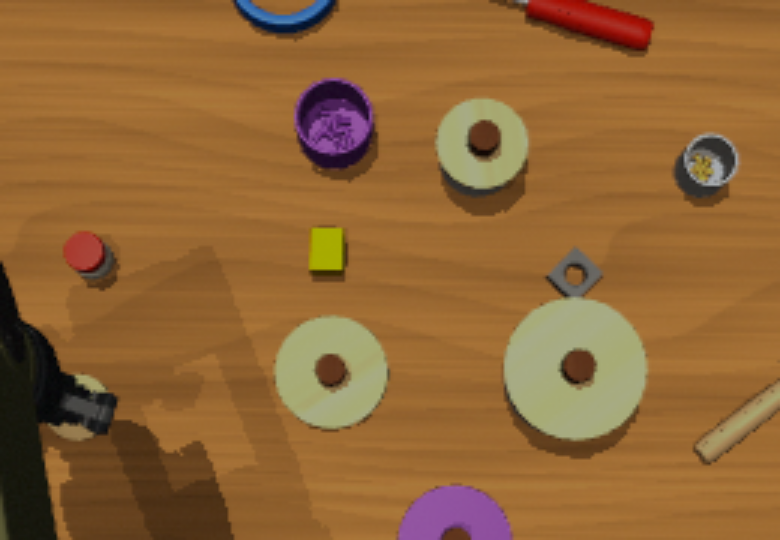

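The medium lid at (482,143) and the large lid at (577,367) are both seated. Next is the small lid.

Call:
{"op": "servo_tool", "data": {
  "moves": [
    [0,0.1,1,0,0,0],
    [0,0.1,2,0,0,0],
    [0,0,2.5,0,0,0],
    [0,0,2.5,0,0,0],
    [0,0,2,0,0,0],
    [0,0,1.5,0,0,0],
    [0,0,0.5,0,0,0],
    [0,0,0,0,0,0],
    [0,0,0,0,0,0]
  ]
}}

```text
time_s: 16.57
position: [0.4394, 0.1909, 0.0289]
tool_rot: [[-0.954, 0.299, 0.0], [0.299, 0.954, -0.0], [-0.0, -0.0, -1.0]]
contact_force: [-0.2, -0.7, -0.1]
grip_width: 0.586
finger_force: 0.0
```

```bash
python3 d.py .4385 .1905 .017
```

```text
16.5667 [0.4394 0.1909 0.0289] F [-0.2 -0.7 -0.1]
[0.4385 0.1905 0.017 ] tool cm [ 0.07 -0.06  1.19] len 1.2
```

Call:
{"op": "servo_tool", "data": {
  "moves": [
    [0.1,0,0.6,0,0,0],
    [0,0,0.4,0,0,0],
    [0,0,0.15,0,0,0],
    [0,0,0,0,0,0],
    [0,0,0,0,0,0]
  ]
}}

```text
time_s: 16.98
position: [0.4377, 0.1918, 0.0175]
tool_rot: [[-0.955, 0.298, 0.0], [0.298, 0.955, 0.0], [-0.0, 0.0, -1.0]]
contact_force: [0.1, 0.1, 0.6]
grip_width: 0.583
finger_force: 0.0
```

Call:
{"op": "servo_tool", "data": {
  "moves": [
    [0,0,0,0,0,0],
    [0,0,0,0,0,0],
    [0,0,0,0,0,0],
    [0,0,0,0,0,0],
    [0,0,0,0,0,0],
    [0,0,0,0,0,0]
  ],
  "grip": 1.5
}}

```text
time_s: 17.48
position: [0.4378, 0.1919, 0.0177]
tool_rot: [[-0.955, 0.298, 0.001], [0.298, 0.955, 0.0], [-0.0, 0.0, -1.0]]
contact_force: [0.3, -0.5, 6.0]
grip_width: 0.262
finger_force: 39.1
```

Call:
{"op": "servo_tool", "data": {
  "moves": [
    [0,0,-0.8,0,0,0],
    [0,0,-1.5,0,0,0],
    [0,0,-2,0,0,0],
    [0,0,-2.3,0,0,0],
    [0,0,-2.3,0,0,0],
    [0,0,-2,0,0,0],
    [0,0,-1.5,0,0,0],
    [0,0,-0.8,0,0,0]
  ]
}}

```text
time_s: 18.15
position: [0.4386, 0.192, 0.1516]
tool_rot: [[-0.955, 0.298, 0.003], [0.298, 0.955, 0.001], [-0.003, 0.002, -1.0]]
contact_force: [0.8, 0.3, -0.1]
grip_width: 0.263
finger_force: 39.2
```

Call:
{"op": "servo_tool", "data": {
  "moves": [
    [-0.6,-0.8,0,0,0,0],
    [-1.3,-1.6,0,0,0,0],
    [-1.9,-2.3,0,0,0,0],
    [-2.2,-2.7,0,0,0,0],
    [-2.2,-2.7,0,0,0,0],
    [-2.2,-2.7,0,0,0,0],
    [-2.2,-2.7,0,0,0,0],
    [-2.2,-2.7,0,0,0,0],
    [-2.2,-2.7,0,0,0,0],
    [-2.2,-2.7,0,0,0,0]
  ]
}}

```text
time_s: 18.98
position: [0.5497, -0.0931, 0.1477]
tool_rot: [[-0.954, 0.299, -0.003], [0.299, 0.954, 0.0], [0.003, -0.0, -1.0]]
contact_force: [0.2, 0.1, -0.4]
grip_width: 0.265
finger_force: 39.2
```

Call:
{"op": "servo_tool", "data": {
  "moves": [
    [-2.2,-2.7,0,0,0,0],
    [-2.2,-2.7,0,0,0,0],
    [-2.2,-2.7,0,0,0,0],
    [-2.2,-2.7,0,0,0,0],
    [-2.2,-2.7,0,0,0,0],
    [-1.6,-1.8,0,0,0,0],
    [-0.8,-0.9,0,0,0,0],
    [0,0,0,0,0,0],
    [0,0,0,0,0,0],
    [0,0,0,0,0,0]
  ]
}}

```text
time_s: 19.82
position: [0.6287, -0.2836, 0.1484]
tool_rot: [[-0.955, 0.298, -0.003], [0.298, 0.955, 0.002], [0.003, 0.001, -1.0]]
contact_force: [-0.4, -0.7, -0.6]
grip_width: 0.263
finger_force: 39.2
```

```bash
python3 - <<'E'
from h import *
b=snap('wrist','w6');p=r.read_state()['position']
print(disc(b,p,.026,p[2]-.006),rim(b,(.6345,-.292),.0195,.045))
E
python3 d.py .6345 -.292 .0575
```

```text
(array([ 0.6295, -0.2848]), np.float64(0.1421), 'tilt', array([ 0.066, -0.022]), 'res', np.float64(0.0004)) (487, array([ 0.6341, -0.2925]))
19.8667 [ 0.629  -0.2834  0.1488] F [-0.2 -0.3 -1. ]
[ 0.6345 -0.292   0.0575] tool cm [-0.81 -0.67  9.13] len 9.2
```

Call:
{"op": "servo_tool", "data": {
  "moves": [
    [-0.4,-0.3,0.3,0,0,0],
    [-0.3,-0.3,1,0,0,0],
    [0,0,1.5,0,0,0],
    [0,0,1.5,0,0,0],
    [0,0,1.2,0,0,0],
    [0,0,1,0,0,0],
    [0,0,0.6,0,0,0],
    [0,0,0.2,0,0,0],
    [0,0,0,0,0,0],
    [0,0,0,0,0,0]
  ]
}}

```text
time_s: 20.7
position: [0.6354, -0.2934, 0.0767]
tool_rot: [[-0.955, 0.298, 0.001], [0.298, 0.955, -0.0], [-0.001, -0.0, -1.0]]
contact_force: [0.3, -0.7, -0.5]
grip_width: 0.262
finger_force: 39.2
```

```bash
python3 - <<'E'
from h import *
b=snap('wrist','w7');p=r.read_state()['position']; s=snap('scene','s7')
print(disc(b,p,.026,p[2]-.006),rim(b,(.6345,-.292),.0195,.045))
cv2.imwrite('pics/m7.png',np.hstack([cv2.resize(s['img'][150:300,120:300],(480,400)),cv2.resize(b['img'][200:480,180:460],(320,400))])[:,:,::-1])
E
python3 d.py .6345 -.292 .0578
```

```text
(array([ 0.6362, -0.2946]), np.float64(0.0704), 'tilt', array([ 0.067, -0.025]), 'res', np.float64(0.0002)) (562, array([ 0.6339, -0.2927]))
20.8 [ 0.6356 -0.2936  0.0773] F [ 0.9  0.8 -0.5]
[ 0.6345 -0.292   0.0578] tool cm [0.16 0.12 1.95] len 2.0
```

View pics/m7.png

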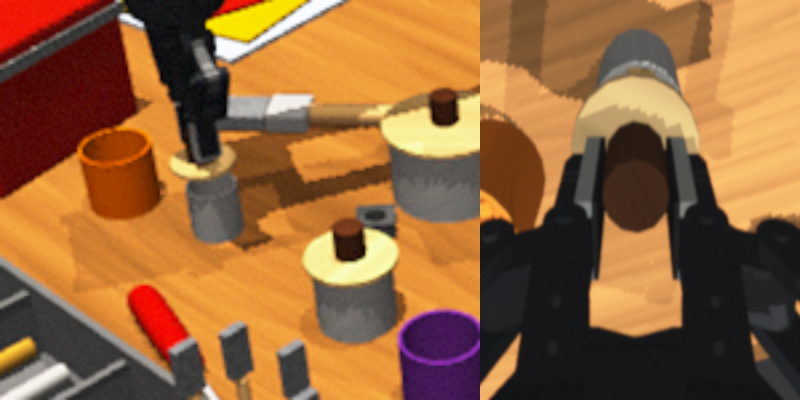

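The crop shows the small lid level above its canister at (210,160).

Call:
{"op": "servo_tool", "data": {
  "moves": [
    [0.25,0.1,0.5,0,0,0],
    [0,0,0.6,0,0,0],
    [0,0,0.4,0,0,0],
    [0,0,0.25,0,0,0],
    [0,0,0.1,0,0,0],
    [0,0,0,0,0,0],
    [0,0,0,0,0,0]
  ]
}}

```text
time_s: 21.38
position: [0.6328, -0.2914, 0.0578]
tool_rot: [[-0.955, 0.298, -0.0], [0.298, 0.955, 0.0], [0.0, 0.0, -1.0]]
contact_force: [-1.2, 0.7, 1.5]
grip_width: 0.268
finger_force: 39.3
```

Call:
{"op": "servo_tool", "data": {
  "moves": [
    [0,0,0.1,0,0,0],
    [0,0,0,0,0,0],
    [0,0,0,0,0,0]
  ]
}}

```text
time_s: 21.63
position: [0.633, -0.2914, 0.0578]
tool_rot: [[-0.955, 0.298, 0.0], [0.298, 0.955, -0.0], [-0.0, 0.0, -1.0]]
contact_force: [-2.4, 1.3, 6.3]
grip_width: 0.26
finger_force: 39.9
```

Call:
{"op": "servo_tool", "data": {
  "moves": [
    [0,0,0,0,0,0],
    [0,0,0,0,0,0],
    [0,0,0,0,0,0],
    [0,0,0,0,0,0],
    [0,0,-0.5,0,0,0],
    [0,0,-1.5,0,0,0],
    [0,0,-2.5,0,0,0],
    [0,0,-2.5,0,0,0],
    [0,0,-2.5,0,0,0],
    [0,0,-1.5,0,0,0]
  ],
  "grip": 5
}}

```text
time_s: 22.47
position: [0.6341, -0.2921, 0.1702]
tool_rot: [[-0.955, 0.298, 0.004], [0.298, 0.955, -0.002], [-0.004, -0.001, -1.0]]
contact_force: [0.4, -0.5, 0.4]
grip_width: 0.585
finger_force: 0.0
```

Call:
{"op": "servo_tool", "data": {
  "moves": [
    [0.5,0.8,0,0,0,0],
    [1.2,2,0,0,0,0],
    [1.5,3,0,0,0,0],
    [1.5,3,0,0,0,0],
    [1.5,3,0,0,0,0],
    [1.5,3,0,0,0,0],
    [1.5,3,0,0,0,0],
    [1.5,3,0,0,0,0],
    [1,2,0,0,0,0],
    [0,0,0,0,0,0]
  ]
}}

```text
time_s: 23.3
position: [0.5863, -0.0337, 0.1655]
tool_rot: [[-0.956, 0.294, -0.004], [0.294, 0.956, 0.003], [0.005, 0.002, -1.0]]
contact_force: [0.1, 1.4, -0.7]
grip_width: 0.588
finger_force: 0.0
```

Call:
{"op": "servo_tool", "data": {
  "moves": [
    [0.5,1.5,0,0,0,0],
    [1,3,0,0,0,0],
    [1,3,0,0,0,0],
    [1,3,0,0,0,0],
    [1,3,0,0,0,0],
    [0.5,1.5,0,0,0,0],
    [0,0,0,0,0,0],
    [0,0,0,0,0,0]
  ]
}}

```text
time_s: 23.97
position: [0.5854, 0.1196, 0.1659]
tool_rot: [[-0.955, 0.296, -0.002], [0.296, 0.955, -0.001], [0.001, -0.001, -1.0]]
contact_force: [0.3, -0.1, -0.1]
grip_width: 0.585
finger_force: 0.0
```

```bash
python3 - <<'E'
from h import *
t=snap('top','t8');s=snap('scene','s8')
for n,c in(('t',t),('s',s)):
  for g,R,z in(((.634,-.292),.026,.05),((.64,-.116),.035,.06),((.47,-.186),.053,.07),((.4705,-.0045),.044,.01)): print(n,disc(c,g,R,z),knob(c,g,z+.026)[1])
cv2.imwrite('pics/m8.png',np.hstack([cv2.resize(s['img'][130:330,120:400],(420,300)),cv2.resize(t['img'][130:330,240:480],(360,300))])[:,:,::-1])
E
```

```text
t (array([ 0.6334, -0.2917]), np.float64(0.0501), 'tilt', array([0.009, 0.002]), 'res', np.float64(0.0007)) [ 0.6323 -0.2913  0.0759]
t (array([ 0.6399, -0.1159]), np.float64(0.0601), 'tilt', array([-0.008,  0.004]), 'res', np.float64(0.0005)) [ 0.6395 -0.1159  0.0863]
t (array([ 0.4699, -0.1858]), np.float64(0.0701), 'tilt', array([0.   , 0.001]), 'res', np.float64(0.0005)) [ 0.4696 -0.1856  0.0959]
t (array([ 0.4688, -0.0031]), np.float64(0.0099), 'tilt', array([-0.004, -0.003]), 'res', np.float64(0.0035)) [ 0.4691 -0.004   0.0359]
s (array([ 0.6352, -0.2922]), np.float64(0.0509), 'tilt', array([-0.012, -0.037]), 'res', np.float64(0.0006)) [ 0.6368 -0.2906  0.076 ]
s (array([ 0.642 , -0.1163]), np.float64(0.0611), 'tilt', array([-0.007, -0.01 ]), 'res', np.float64(0.0006)) [ 0.6434 -0.1146  0.0865]
s (array([ 0.4719, -0.1865]), np.float64(0.071), 'tilt', array([-0.009, -0.012]), 'res', np.float64(0.0009)) [ 0.4735 -0.1851  0.0963]
s (array([ 0.4713, -0.0051]), np.float64(0.0108), 'tilt', array([-0.001, -0.001]), 'res', np.float64(0.0022)) [ 0.4725 -0.0036  0.0358]
```

View pics/m8.png

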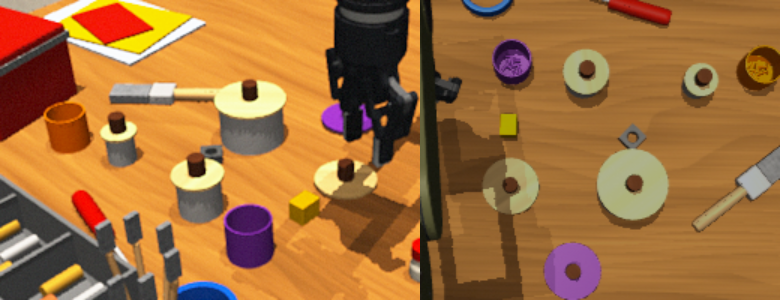

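All three lids sit flat with knobs up, at (118,130), (197,178) and (250,105) in the left crop. The odd lid and the look-alikes have not moved.

```bash
python3 -c "
from bench import r
print(r.sign_off())"
```

```text
the job is handed in; nothing more can be done
None
```

The small, medium and large lids are each seated flat, knob up, on their matching canisters; the odd lid, look-alikes and canisters stayed where they were, and I handed the job in at about 24 s of the 88 s limit.

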